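# Build the pattern-wheel stack on a foil-embossing spindle

## Robot

A 6-joint arm with a two-finger parallel gripper is mounted at the origin on the work surface. World frame = base frame: x ahead of the robot, y to its left, z up, the work surface at z = 0. Lengths are in m, angles in rad, forces in N, time in s.
With the tool pointing down it reaches from about 0.3 to 0.875 m from the base axis. Payload 6.4 kg.
Tool frame: the origin (TCP) lies at the very end of the fingers, on their centre line; the grasp point (between the pads) lies 19 mm behind it; z points along the fingers, y is the line along which they close (so a half turn about z gives the same grasp; the last joint's range is limited). The gripper opens to 85 mm and grips with 20 to 120 N. Pads are 22 mm wide; open, the fingers measure 114 mm over their backs; the gripper's body (76 mm by 85 mm) begins 54 mm behind the grasp point. The pads swing forward as they close: fully open they stand 13 mm farther back than shut.
Start: joints at [-0.206, 0.181, 1.607, -0, 1.354, -0.206], TCP at [0.575, 0, 0.231] pointing down, gripper open.
Joint ranges: [-2.99, 2.99], [-0.89, 2.07], [0.3, 2.58], [-1.14, 4.28], [0, 2.63], [-3.12, 3.12]. Speed limits (rad/s): [2.57, 2.57, 3.01, 3.14, 3.14, 3.14].

## Interface

Orientations are given as a unit quaternion [w, x, y, z].
In Python, from bench import ctrl gives the robot as it stands.
- The arm moves only by the tool jog_arm, called after "Call:" as name(argument=value, ...) on one line, values as JSON. Schema: {"type":"object","properties":{"moves":{"type":"object","properties":{"increments":{"type":"array","items":{"type":"array","items":{"type":"number"},"minItems":7,"maxItems":7},"minItems":1,"maxItems":10}},"additionalProperties":false,"required":["increments"]},"only":{"type":"string"},"quiet":{"type":"boolean"},"lines":{"type":"string"}},"required":["moves"],"additionalProperties":false}. moves is an object whose key "increments" holds a list of rows, 1 to 10 of them, each of 7 numbers: dx, dy, dz in m, then a rotation vector rx, ry, rz in rad, then the opening from 0.0 (shut) to 1.0 (fully open); each row is the pose to reach, as a shift and turn from the pose commanded when the call began, along the tool's axes at that moment; what a row does not reach only later rows make up. A row lasts 1/8 s, in which the tool goes at most 0.0625 m and 0.188 rad, less where a joint would pass 70% of its speed; a pose out of reach is approached as far as the arm can. The fingers move at their own pace and stop on an object; the grip force is fixed at half the most. Time passes only in rows, so rows that do not move let the fingers close. The tool returns the time, the measured TCP pose, the force, the opening and the grip force at its end. only (a regular expression) keeps the lines of the reply that match it, lines (a string "A,B") keeps lines A to B, and quiet returns only ok. Input that does not fit is refused with a message, and nothing moves.
- ctrl.get_obs(): the state, without advancing time (a new reading comes with each control period).
- ctrl.camera(name): name is "scene" or "side" or "wrist"; returns the picture (384x512x3 uint8, blue, green, red); there is no depth.
- ctrl.camera_params(name): a dict with "fovy" (degrees; the focal length in pixels is half the picture's height over the tangent of half this angle, whatever the lens; pixels are square), "cx", "cy" (the principal point, pixels), "view" (4x4, takes a point from world to camera coordinates). Camera axes: x right, y up, looking along -z (the intrinsics and any distortion apply to the point x, -y, -z); pixel columns grow to the right and rows downward; lengths in m; the calibration is good to about 2 mm. The wrist camera is an equidistant fisheye: a pixel r from the principal point sees the ray r / f radians off the axis. A picture is of the moment at which its call begins: read the wrist's pose just before it. camera_params takes no time and is no camera call; for the wrist camera it gives the pose at the moment of the call.
- ctrl.hand_in(): hands the job in; it is judged then, once.
The state is a dict: "time_s": time; "q": joint angles; "dq": joint speeds; "joint_efforts": joint torques, N m; "eef_pos": TCP position; "eef_rot": TCP orientation; "wrist_force": force on the tool from outside, world axes, zero at the start; "torque": the same for the moment, N m; "opening": opening from 0.0 (shut) to 1.0 (fully open); "grasp_force": force on a finger pad.
Only numpy, scipy, OpenCV 4.12 (cv2) and the standard library are available. Lean on these libraries where they do the work, as an engineer would, in place of code of your own. Each camera call takes 0.05 s, during which the arm holds its last target. There are 200 camera calls.

## Task

Take the brass pattern wheel out of its rack, lay it flat on the round felt pad and let go of it. Then build the stack on the upright spindle in this order: the short aluminium sleeve, the brass wheel (taken afresh from the pad), and the red bush with its flange down; lower each one gently by hand until it rests on what is below it before you let go. Leave everything else on the table where it is.

Things in the scene. Friction and masses are not known exactly. Their poses are not given: they have to be found in the camera images.
- stand: Fixed green base plate 90 x 90 x 12 mm, upright steel spindle at its centre. Origin: on the spindle axis at table height; z up. Round the spindle a dark seat collar, 26 mm diameter, 8 mm tall, is locked at a height that differs each time: its top is 20 to 30 mm above the table. That height is not reported: feel for it. Pushes below about 60 N do not move it.
- tip (a point): Tip of the spindle, 92 mm above the table, on its axis. The spindle is 12 mm in diameter; its last 8 mm taper to 5 mm diameter.
- wheel: Brass pattern wheel with a grooved rim: disc of 56 mm diameter, 14 mm thick, through bore 14 mm, 0.2 to 0.35 kg. Origin: its centre; its y axis is the axle (bore) axis. Both faces are alike. It starts standing on edge in one of the rack's two slots, its centre 34 mm above the table, axle level along the rack's y axis.
- rack: Fixed wooden rack, 74 (x) x 150 (y) mm. Its two slots lie at y = -35 and +35 mm in its frame, floor 6 mm above the table, side walls up to 26 mm, the slots 17 mm wide. Origin: centre of its underside. The brass wheel may be in either slot, the steel wheel in the other.
- pad: Fixed round grey felt pad, 150 mm diameter, 4 mm thick (its top is 4 mm above the table). Origin: centre of its underside.
- sleeve: Short bright aluminium sleeve: tube of 28 mm diameter, 20 mm tall, bore 14 mm, about 30 g, standing upright on the table. Origin: centre of its underside, z along its bore.
- bush: Red plastic bush, 22 mm tall: hub of 30 mm diameter on a flange of 40 mm diameter and 5 mm thickness at its foot, bore 14 mm, about 30 g, standing flange down on the table. Origin: centre of its underside, z along its bore.
- long_sleeve: Bystander: dark steel sleeve, 28 mm diameter, 40 mm tall, upright; not part of the stack. It stands near the short sleeve and the bush; the three may swap places. Origin: centre of its underside.
- steel_wheel: Bystander: grey steel wheel of the same size as the brass one, on edge in the other rack slot. Origin: its centre, y along its axle.
- stylus: Bystander: embossing stylus, wooden handle, 150 mm long, 12 mm thick, lying along its x axis. Origin: under its middle.
- marker: Bystander: blue marker pen with white cap, 125 mm long, 14 mm thick, lying along its x axis. Origin: under its middle.
- jar: Bystander: jar of 60 mm diameter, 75 mm tall. Origin: centre of its underside.
- mug: Bystander: white mug of 72 mm diameter, 85 mm tall, with pencils up to 160 mm high. Origin: centre of its underside.

How it is judged:
By the outcome, as a careful person would: the job done as asked, in the order asked, and still so for the second after the job is handed in, with the robot touching nothing.
It also fails if it takes over 72 s, if anything falls off the work surface, if the arm or the gripper's body presses on something with over 40 N, if the wrist force passes 120 N, or if a joint passes its speed limit or range.

## Working session

There is one attempt and no reset: what is moved stays moved. The work goes in short steps, Python scripts to look and compute and a tool call to move; the robot and the scene stay as the last step left them, time stands still between calls to the robot, and variables do not carry over. Pictures are saved under pics/ and viewed, at most 10 in all, crops included, and the job is handed in when it is done.

```bash
ls; mkdir -p pics
```

Create h.py:
```python
import numpy as np, cv2
from bench import ctrl
def snap(cam,name,crop=None,scale=1):
    P=ctrl.camera_params(cam); im=ctrl.camera(cam)
    cv2.imwrite(f'pics/{name}_raw.png',im); np.save(f'pics/{name}.npy',P,allow_pickle=True)
    return im,P
def ray(P,u,v,fish=False):
    f=192/np.tan(np.radians(P['fovy'])/2); V=np.array(P['view'])
    x,y=(u-P['cx']),(v-P['cy'])
    if fish:
        r=np.hypot(x,y); t=r/f; s=np.sin(t)/max(r,1e-9); d=np.array([x*s,-y*s,-np.cos(t)])
    else: d=np.array([x/f,-y/f,-1])
    R=V[:3,:3]; o=-R.T@V[:3,3]; return o,R.T@d
def atz(P,u,v,z,fish=False):
    o,d=ray(P,u,v,fish); return o+d*(z-o[2])/d[2]
def proj(P,p,fish=False):
    f=192/np.tan(np.radians(P['fovy'])/2); c=(np.array(P['view'])@np.append(p,1))[:3]
    x,y,z=c[0],-c[1],-c[2]
    if fish:
        r=np.hypot(x,y); k=f*np.arctan2(r,z)/max(r,1e-9); return P['cx']+x*k,P['cy']+y*k
    return P['cx']+f*x/z,P['cy']+f*y/z
```

Run:
```python
from h import *
ims=[]
for c in ('scene','side','wrist'):
    im,P=snap(c,c); ims.append(im); print(c,P)
cv2.imwrite('pics/s.png',cv2.resize(ims[0],(800,600),interpolation=cv2.INTER_CUBIC))
cv2.imwrite('pics/w.png',cv2.resize(ims[2],(800,600),interpolation=cv2.INTER_CUBIC))
cv2.imwrite('pics/sd.png',cv2.resize(ims[1],(800,600),interpolation=cv2.INTER_CUBIC))
```

```text
bench.py
pics
scene {'fovy': 53.64484206516105, 'cx': 250.59397457889182, 'cy': 194.89466878061575, 'view': array([[ 0.35335708,  0.93544567,  0.00895428, -0.1756698 ],
       [-0.52640649,  0.19091505,  0.82852136,  0.20477747],
       [ 0.77332721, -0.29747748,  0.55988586, -1.34578629],
       [ 0.        ,  0.        ,  0.        ,  1.        ]])}
side {'fovy': 42.26891070920131, 'cx': 250.76254928256236, 'cy': 187.10642239829048, 'view': array([[-0.99015511, -0.13994334, -0.00295461,  0.53823362],
       [ 0.10154515, -0.73268061,  0.67295446, -0.1250525 ],
       [-0.09634028,  0.66602927,  0.73967802, -1.32280827],
       [ 0.        ,  0.        ,  0.        ,  1.        ]])}
wrist {'fovy': 65.70646984690485, 'cx': 259.34299450483815, 'cy': 194.96183786253562, 'view': array([[ 9.99997971e-01,  9.25054030e-04, -1.78925604e-03,
        -5.73391370e-01],
       [-1.38859998e-03,  9.60084449e-01, -2.79706852e-01,
         3.61347623e-02],
       [ 1.45909295e-03,  2.79708769e-01,  9.60083786e-01,
        -3.78949466e-01],
       [ 0.00000000e+00,  0.00000000e+00,  0.00000000e+00,
         1.00000000e+00]])}
```

View pics/s.png

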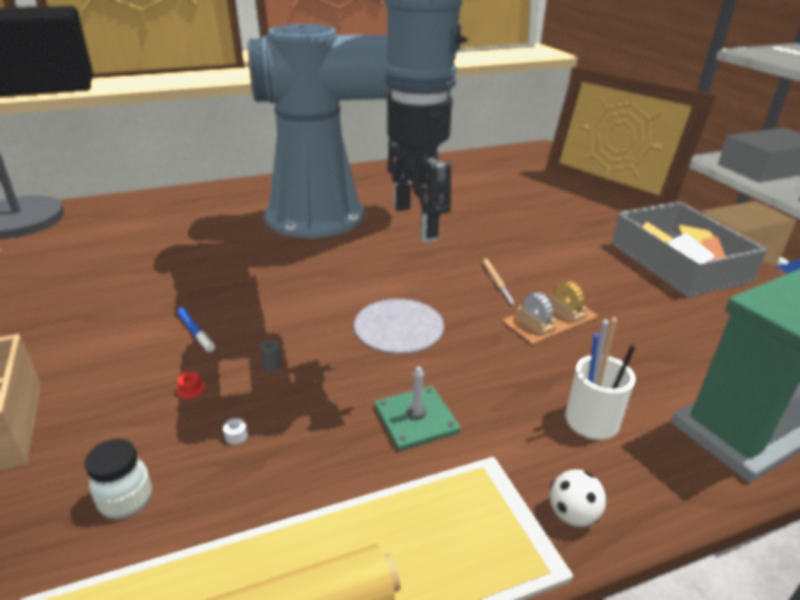

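View pics/sd.png

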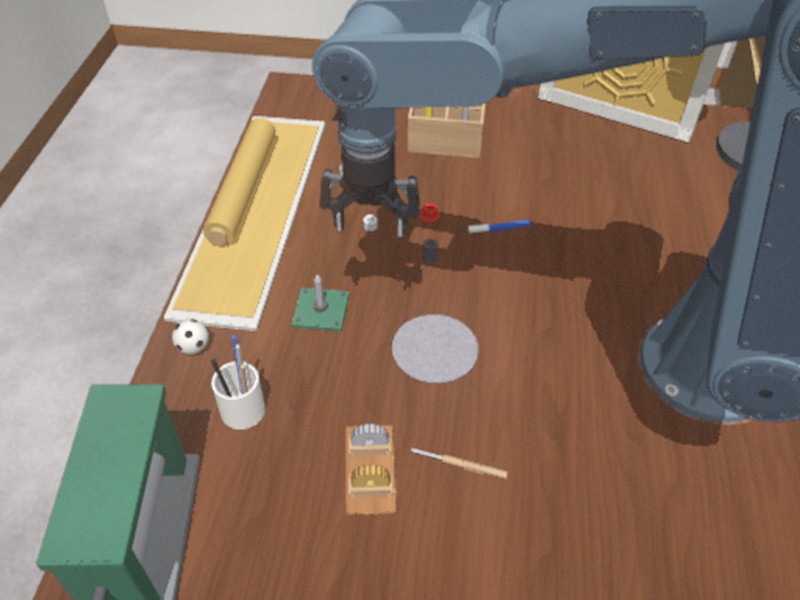

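The scene picture shows the pad at (399,326), spindle tip (418,370), brass wheel (570,298), steel wheel (538,310), sleeve (235,431), bush (191,385), long sleeve (272,355). The side picture shows the same: pad (435,348), tip (318,277), brass (370,478), sleeve (370,222), bush (430,212).

Run:
```python
from h import *
S=np.load('pics/scene.npy',allow_pickle=True).item();D=np.load('pics/side.npy',allow_pickle=True).item()
k=.64
for n,a,b,z in [('pad',(399,326),(435,348),.004),('tip',(418,368.5),(318,277),.092),('platectr',(417,417),(320.5,309.5),.012),('brass',(570,299),(370,480),.034),('brasstop',(569,283),(370,465),.062),('steel',(538,312),(369,437),.034),
 ('sleevetop',(235,425),(370,217),.02),('bushtop',(190,378),(429,206),.022),('long',(271,345),(429,242),.04),
 ('rackA',(597,316),(395,512),.006),('rackB',(531,340),(393,427),.006),('rackC',(505,322),(347,427),.006),('rackD',(566,300),(347,514),.006)]:
    print(n,atz(S,a[0]*k,a[1]*k,z).round(4),atz(D,b[0]*k,b[1]*k,z).round(4))
```

```text
pad [0.4714 0.0229 0.004 ] [0.4639 0.0289 0.004 ]
tip [ 0.6777 -0.0328  0.092 ] [ 0.676  -0.0286  0.092 ]
platectr [ 0.6838 -0.0339  0.012 ] [ 0.6764 -0.0238  0.012 ]
brass [0.5363 0.3075 0.034 ] [0.5319 0.3111 0.034 ]
brasstop [0.5288 0.3049 0.062 ] [0.5327 0.3023 0.062 ]
steel [0.5511 0.2354 0.034 ] [0.5451 0.2391 0.034 ]
sleevetop [ 0.6226 -0.2659  0.02  ] [ 0.6258 -0.2708  0.02  ]
bushtop [ 0.5095 -0.3123  0.022 ] [ 0.5125 -0.3175  0.022 ]
long [ 0.4967 -0.1918  0.04  ] [ 0.4998 -0.1949  0.04  ]
rackA [0.5624 0.3497 0.006 ] [0.4905 0.3423 0.006 ]
rackB [0.5821 0.2075 0.006 ] [0.5136 0.1986 0.006 ]
rackC [0.5241 0.193  0.006 ] [0.5861 0.2087 0.006 ]
rackD [0.5024 0.3285 0.006 ] [0.5596 0.3551 0.006 ]
```

View pics/w.png

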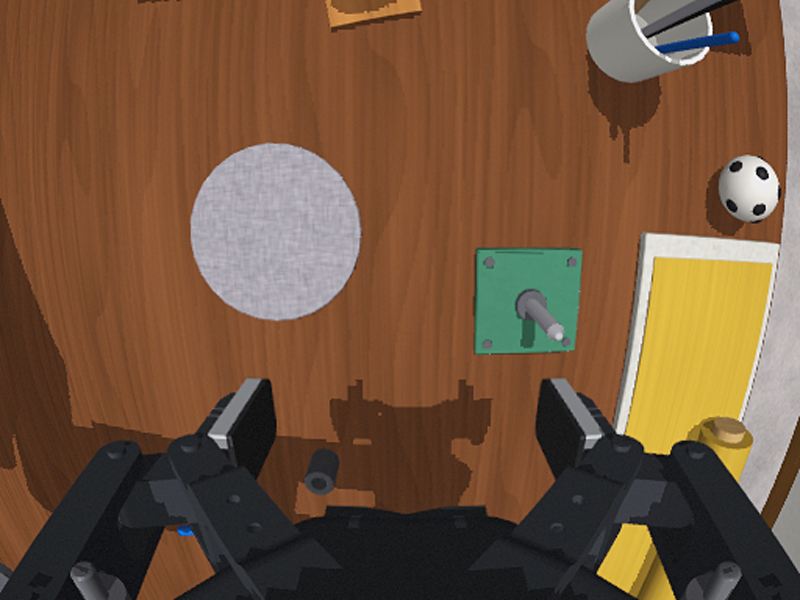

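The wrist picture shows the pad centred at (275,231), the spindle tip at (557,332), the plate corners (476,249), (581,250), (577,354), (475,353), and the long sleeve's top at (320,482). The fingers are left and right, so tool y runs along world x.

Run:
```python
from h import *
W=np.load('pics/wrist.npy',allow_pickle=True).item()
k=.64
for n,a,z in [('pad',(275,231.5),.004),('tip',(557,332),.092),('c1',(476,249),.012),('c2',(581,250),.012),('c3',(577,354),.012),('c4',(475,353),.012),('long',(319,482),.04)]:
    print(n,atz(W,a[0]*k,a[1]*k,z,True).round(4))
o=ctrl.get_obs(); print({k:np.round(v,4) for k,v in o.items()})
```

```text
pad [0.4668 0.0265 0.004 ]
tip [ 0.6746 -0.0288  0.092 ]
c1 [0.6294 0.0126 0.012 ]
c2 [0.7182 0.0138 0.012 ]
c3 [ 0.7246 -0.0783  0.012 ]
c4 [ 0.6324 -0.0757  0.012 ]
long [ 0.4959 -0.1919  0.04  ]
{'time_s': np.float64(0.15), 'q': array([-0.2063,  0.1814,  1.6077,  0.    ,  1.3538, -0.2063]), 'dq': array([ 0.0008, -0.003 , -0.0029,  0.0012,  0.    , -0.0001]), 'joint_efforts': array([ 1.90000e-03, -4.45261e+01, -3.51693e+01, -1.00000e-04,
        5.80000e-03,  0.00000e+00]), 'eef_pos': array([5.746e-01, 1.000e-04, 2.306e-01]), 'eef_rot': array([-6.000e-04,  7.071e-01,  7.071e-01, -4.000e-04]), 'wrist_force': array([1.0992, 0.3151, 0.1124]), 'torque': array([-0.0275,  0.017 , -0.0016]), 'grasp_force': np.float64(0.0), 'opening': np.float64(0.9993)}
```

Call:
jog_arm(moves={"increments": [[0,0,-0.02,0,0,0.18,1],[0,0,-0.02,0,0,0.36,0.6]]})

```text
time_s: 0.4
eef_pos: [0.5757, -0.0001, 0.2527]
eef_rot: [0.001, 0.824, 0.567, 0.001]
wrist_force: [0.0, 0.0, -0.2]
opening: 0.819
grasp_force: 0.0
```

Run:
```python
from h import *
from scipy.spatial.transform import Rotation as R
o=ctrl.get_obs(); print(R.from_quat(o['eef_rot'],scalar_first=True).as_matrix().round(3),o['q'])
```

```text
[[ 0.358  0.934  0.002]
 [ 0.934 -0.358 -0.   ]
 [ 0.     0.002 -1.   ]] [-2.06244608e-01  1.63250883e-01  1.58341272e+00 -2.10751833e-05
  1.39262365e+00  1.59577778e-01]
```

Call:
jog_arm(moves={"increments": [[0.04,-0.025,0,0,0,0.175,0.6],[0.08,-0.05,0,0,0,0.35,0.6],[0.12,-0.076,0,0,0,0.525,0.6],[0.16,-0.1,0,0,0,0.7,0.6],[0.2,-0.126,0,0,0,0.875,0.6],[0.2415,-0.1525,0,0,0,1.05,0.6],[0.2415,-0.1525,0,0,0,1.05,0.6],[0.2415,-0.1525,0,0,0,1.05,0.6]]})

```text
time_s: 1.4
eef_pos: [0.5172, 0.2795, 0.2509]
eef_rot: [0.0, 0.997, 0.081, -0.0]
wrist_force: [-1.1, -0.0, 0.1]
opening: 0.602
grasp_force: 0.0
```

Run:
```python
from h import *
im,P=snap('wrist','w2'); cv2.imwrite('pics/w2.png',cv2.resize(im,(800,600),interpolation=cv2.INTER_CUBIC))
```

```text
(no output)
```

View pics/w2.png

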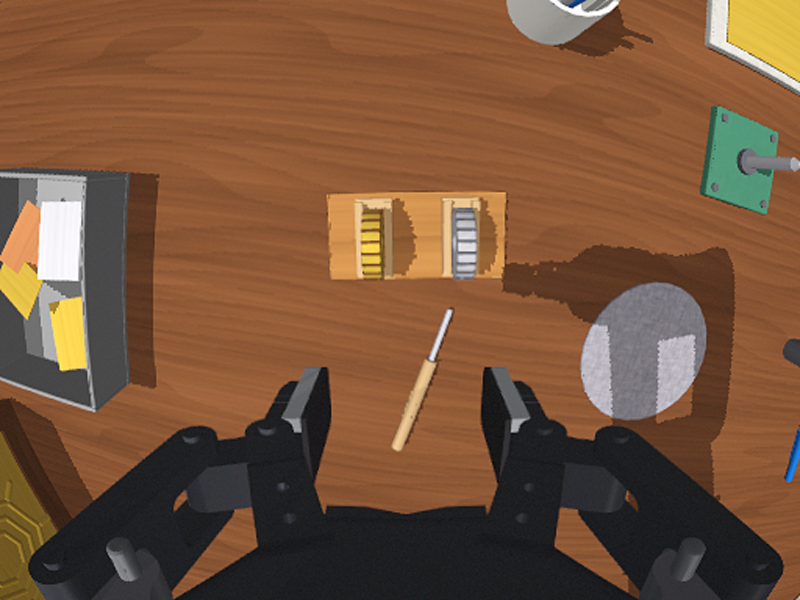

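The wrist picture shows the rack square to the tool: corners (328,195), (507,192), (506,278), (330,279). The brass wheel's rim runs from (370,208) to (372,279) with its middle at (371,243), and the steel wheel is at (464,242).

Run:
```python
from h import *
from scipy.spatial.transform import Rotation as R
W=np.load('pics/w2.npy',allow_pickle=True).item()
k=.64
pts={}
for n,a,z in [('c1',(328,195),.006),('c2',(507,192),.006),('c3',(506,278),.006),('c4',(330,279),.006),('brasstop',(371,243),.061),('steeltop',(464,242),.061),('tip',(795,164),.092)]:
    pts[n]=atz(W,a[0]*k,a[1]*k,z,True);print(n,pts[n].round(4))
c=sum(pts[f'c{i}'] for i in (1,2,3,4))/4
y=pts['c1']+pts['c4']-pts['c2']-pts['c3'];y[2]=0;print('len',np.linalg.norm(y)/2);y/=np.linalg.norm(y)
print('rack',c,y,'wheel',c+.035*y, c-.035*y)
o=ctrl.get_obs();Rm=R.from_quat(o['eef_rot'],scalar_first=True).as_matrix()
t=c+.035*y;t[2]=.035;print('tool delta',Rm.T@(t-o['eef_pos']),Rm[:,1],Rm[:,0])
```

```text
c1 [0.5585 0.3522 0.006 ]
c2 [0.5861 0.2049 0.006 ]
c3 [0.513  0.1906 0.006 ]
c4 [0.4871 0.3409 0.006 ]
brasstop [0.5326 0.3077 0.061 ]
steeltop [0.5445 0.2414 0.061 ]
tip [ 0.6739 -0.0246  0.092 ]
len 0.15116140546008586
rack [0.53617757 0.2721278  0.006     ] [-0.17697893  0.98421464  0.        ] wheel [0.5299833  0.30657531 0.006     ] [0.54237183 0.23768029 0.006     ]
tool delta [ 0.01692738 -0.02530123  0.21596034] [ 1.61020482e-01 -9.86950943e-01  4.91237686e-04] [ 9.86950951e-01  1.61020204e-01 -5.60700076e-04]
```

Call:
jog_arm(moves={"increments": [[0.017,-0.0255,0.05,0,0,-0.016,0.6],[0.017,-0.0255,0.1,0,0,-0.016,0.6],[0.017,-0.0255,0.15,0,0,-0.016,0.6],[0.017,-0.0255,0.19,0,0,-0.016,0.6],[0.017,-0.0255,0.205,0,0,-0.016,0.6],[0.017,-0.0255,0.216,0,0,-0.016,0.6],[0.017,-0.0255,0.216,0,0,-0.016,0.6]]})

```text
time_s: 2.33
eef_pos: [0.5308, 0.3075, 0.0359]
eef_rot: [-0.0, 0.996, 0.088, 0.0]
wrist_force: [0.5, -0.4, 1.0]
opening: 0.597
grasp_force: 0.0
```

Call:
jog_arm(moves={"increments": [[0,0,0,0,0,0,0],[0,0,0,0,0,0,0],[0,0,0,0,0,0,0],[0,0,0,0,0,0,0],[0,0,0,0,0,0,0]]})

```text
time_s: 2.95
eef_pos: [0.531, 0.3082, 0.0367]
eef_rot: [-0.0, 0.996, 0.088, 0.001]
wrist_force: [-0.5, 1.0, 6.7]
opening: 0.151
grasp_force: 61.1
```

Call:
jog_arm(moves={"increments": [[0,0,-0.03,0,0,0,0],[0,0,-0.08,0,0,0,0],[-0.01,0.03,-0.11,0,0,0,0],[-0.03,0.06,-0.11,-0.15,0,0,0],[-0.045,0.095,-0.11,-0.3,0,0,0],[-0.06,0.13,-0.11,-0.45,0,0,0],[-0.075,0.165,-0.11,-0.6,0,0,0],[-0.09,0.2,-0.11,-0.75,0,0,0],[-0.109,0.232,-0.11,-0.87,0,0,0],[-0.109,0.232,-0.11,-0.87,0,0,0]]})

```text
time_s: 4.2
eef_pos: [0.4606, 0.0591, 0.1428]
eef_rot: [0.42, 0.903, 0.081, 0.034]
wrist_force: [0.1, -0.1, -3.2]
opening: 0.15
grasp_force: 60.1
```

Run:
```python
from h import *
from scipy.spatial.transform import Rotation as R
im,P=snap('side','s2'); cv2.imwrite('pics/s2.png',cv2.resize(im[90:330,90:410],(800,600),interpolation=cv2.INTER_CUBIC))
o=ctrl.get_obs();Rm=R.from_quat(o['eef_rot'],scalar_first=True).as_matrix();print(Rm.round(3),o['eef_pos'],o['opening'],o['wrist_force'],o['q'])
```

```text
[[ 0.984  0.116  0.132]
 [ 0.176 -0.635 -0.752]
 [-0.003  0.763 -0.646]] [0.46236442 0.06005759 0.1438527 ] 0.15056958725915137 [ 0.16753455  0.64152351 -3.12030574] [ 0.38961243  0.33235758  1.88393576 -0.88211163  1.30955764  2.19734353]
```

View pics/s2.png

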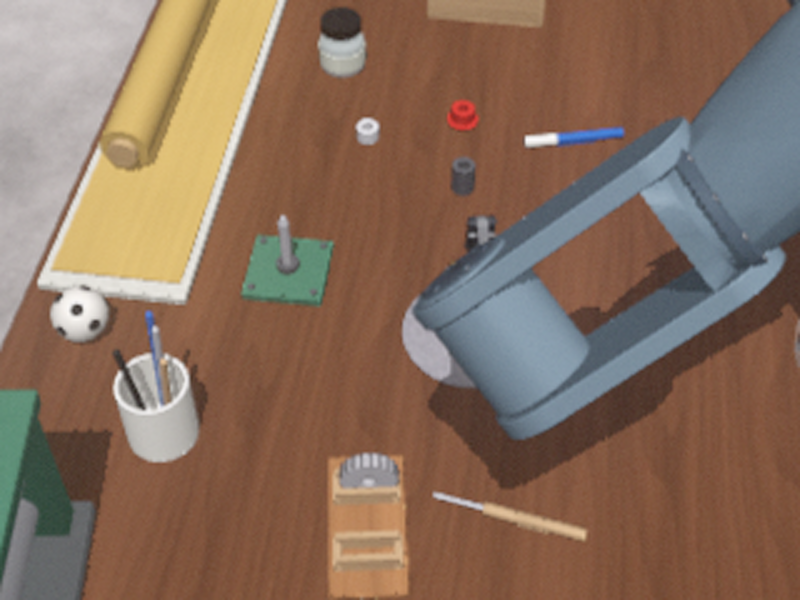

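The side picture shows the arm leaning in over the pad with the wheel tilted and the brass slot empty at (367,552). The other parts are undisturbed.

Call:
jog_arm(moves={"increments": [[-0.001,-0.012,0.02,0,0,0,0],[-0.003,-0.028,0.045,0,0,0,0],[-0.005,-0.045,0.07,0,0,0,0],[-0.006,-0.057,0.088,0,0,0,0],[-0.006,-0.061,0.0945,0,0,0,0],[-0.006,-0.061,0.0945,0,0,0,0]]})

```text
time_s: 5.0
eef_pos: [0.4642, 0.0269, 0.038]
eef_rot: [0.419, 0.903, 0.08, 0.037]
wrist_force: [0.7, 0.3, -3.5]
opening: 0.145
grasp_force: 60.0
```

Call:
jog_arm(moves={"increments": [[0,-0.0012,0.001,0,0,0,0],[0,-0.0024,0.002,0,0,0,0],[0,-0.0024,0.002,0,0,0,0]]})

```text
time_s: 5.38
eef_pos: [0.4637, 0.0269, 0.0349]
eef_rot: [0.42, 0.903, 0.08, 0.038]
wrist_force: [-0.3, 0.1, -3.3]
opening: 0.152
grasp_force: 60.0
```

Call:
jog_arm(moves={"increments": [[0,-0.0008,0.0007,0,0,0,0],[0,-0.0015,0.0013,0,0,0,0],[0,-0.0015,0.0013,0,0,0,0]]})

```text
time_s: 5.75
eef_pos: [0.4634, 0.0266, 0.0325]
eef_rot: [0.42, 0.903, 0.08, 0.037]
wrist_force: [-0.8, 0.1, -3.4]
opening: 0.153
grasp_force: 60.0
```

Call:
jog_arm(moves={"increments": [[0,-0.0008,0.0007,0,0,0,0],[0,-0.0015,0.0013,0,0,0,0],[0,-0.0015,0.0013,0,0,0,0]]})

```text
time_s: 6.12
eef_pos: [0.4634, 0.0266, 0.0305]
eef_rot: [0.42, 0.903, 0.08, 0.037]
wrist_force: [-0.3, 0.4, -2.5]
opening: 0.15
grasp_force: 60.0
```

Call:
jog_arm(moves={"increments": [[0,-0.0008,0.0007,0,0,0,0],[0,-0.0015,0.0013,0,0,0,0],[0,-0.0015,0.0013,0,0,0,0]]})

```text
time_s: 6.5
eef_pos: [0.4635, 0.0266, 0.0287]
eef_rot: [0.42, 0.903, 0.08, 0.037]
wrist_force: [0.4, -0.3, -2.6]
opening: 0.153
grasp_force: 60.1
```

Call:
jog_arm(moves={"increments": [[0,-0.0008,0.0007,0,0,0,0],[0,-0.0015,0.0013,0,0,0,0],[0,-0.0015,0.0013,0,0,0,0]]})

```text
time_s: 6.88
eef_pos: [0.4637, 0.0265, 0.0278]
eef_rot: [0.421, 0.903, 0.08, 0.037]
wrist_force: [-3.4, 3.3, 7.3]
opening: 0.145
grasp_force: 61.7
```

Call:
jog_arm(moves={"increments": [[0,0.001,0,0,0,0,0.2],[0,0.003,0,0,0,0,0.25],[0,0.004,0,0,0,0,0.3],[0,0.004,0,0,0,0,0.3]]})

```text
time_s: 7.38
eef_pos: [0.4639, 0.0239, 0.0297]
eef_rot: [0.42, 0.903, 0.08, 0.037]
wrist_force: [-0.2, -0.2, -1.7]
opening: 0.303
grasp_force: 0.5
```

Call:
jog_arm(moves={"increments": [[0,0,-0.005,0,0,0,0.3],[0,0,-0.012,0,0,0,0.3],[0,0,-0.02,0,0,0,0.3],[0,0,-0.035,0,0,0,0.3],[0,0,-0.06,0,0,0,0.3],[0,0,-0.1,0,0,0,0.5],[0,0,-0.13,0.15,0,0,0.72],[0,0,-0.15,0.3,0,0,0.72],[0,0,-0.15,0.48,0,0,0.72]]})

```text
time_s: 8.5
eef_pos: [0.4448, 0.1397, 0.1289]
eef_rot: [0.19, 0.978, 0.089, 0.019]
wrist_force: [-0.2, -0.4, -0.3]
opening: 0.717
grasp_force: 0.0
```

Run:
```python
from h import *
from scipy.spatial.transform import Rotation as R
im,P=snap('wrist','w3'); cv2.imwrite('pics/w3.png',cv2.resize(im,(800,600),interpolation=cv2.INTER_CUBIC))
o=ctrl.get_obs();Rm=R.from_quat(o['eef_rot'],scalar_first=True).as_matrix();print(Rm.round(3),o['eef_pos'],o['opening'],o['wrist_force'],o['q'])
```

```text
[[ 0.984  0.163  0.073]
 [ 0.178 -0.915 -0.362]
 [ 0.007  0.369 -0.929]] [0.44631268 0.13793655 0.13020429] 0.715031570823067 [ 3.96912393 -0.21112741  0.74839644] [ 0.2984952   0.15365391  1.91275506 -0.41461311  1.14920057  1.87756283]
```

View pics/w3.png

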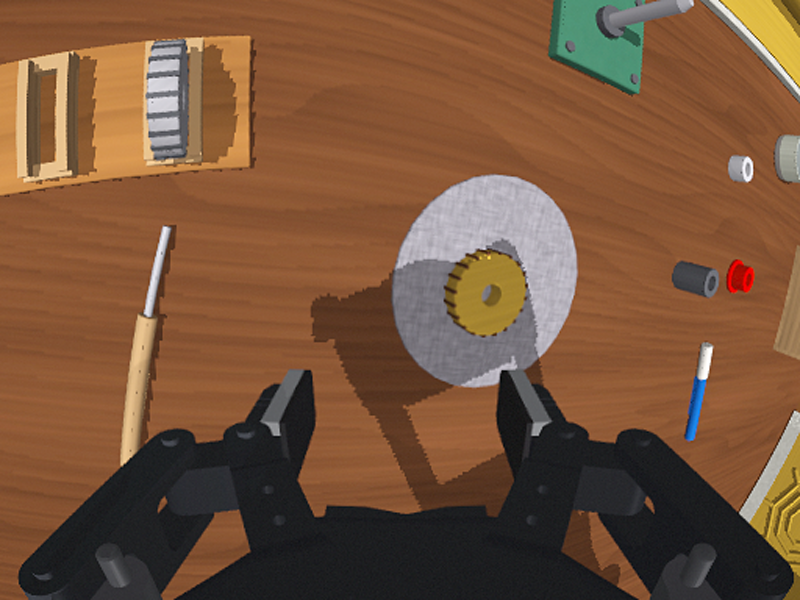

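The wrist picture shows the brass wheel lying flat on the pad, bore at (491,295), with the steel wheel and stylus untouched. Next is the sleeve.

Add to h.py:
```python
from scipy.spatial.transform import Rotation as Ro
def plan(t,r=0.0):
    """tool-axes shift and rotvec to world point t, tool down, yaw r (r=0: tool x=+Y,y=+X)"""
    o=ctrl.get_obs(); A=Ro.from_quat(o['eef_rot'],scalar_first=True).as_matrix()
    T=np.array([[np.sin(r),np.cos(r),0],[np.cos(r),-np.sin(r),0],[0,0,-1]])
    print('plan',(A.T@(np.array(t)-o['eef_pos'])).round(4),Ro.from_matrix(A.T@T).as_rotvec().round(4))
```

Run:
```python
from h import *
W=np.load('pics/w3.npy',allow_pickle=True).item()
for n,a,z in [('wheel',(491,294),.018),('padc',(486,281),.004),('tipS',(685,5),.092),('sleevetop',(746,169),.02),('bushtop',(746,277),.022)]: print(n,atz(W,a[0]*.64,a[1]*.64,z,True).round(4))
plan((.624,-.29,.2))
```

```text
wheel [0.4588 0.0373 0.018 ]
padc [0.4647 0.0337 0.004 ]
tipS [ 0.6692 -0.0245  0.092 ]
sleevetop [ 0.6213 -0.2622  0.02  ]
bushtop [ 0.5099 -0.306   0.022 ]
plan [0.0992 0.4462 0.1031] [ 0.3201  0.257  -1.3754]
```

Call:
jog_arm(moves={"increments": [[0.011,0.05,0.011,0.035,0.028,-0.152,0.5],[0.022,0.1,0.023,0.071,0.057,-0.305,0.5],[0.033,0.149,0.034,0.107,0.086,-0.458,0.5],[0.044,0.198,0.046,0.142,0.114,-0.611,0.5],[0.055,0.248,0.057,0.178,0.143,-0.764,0.5],[0.066,0.297,0.069,0.213,0.171,-0.917,0.5],[0.077,0.347,0.08,0.249,0.2,-1.07,0.5],[0.088,0.397,0.092,0.285,0.228,-1.223,0.5],[0.099,0.446,0.103,0.32,0.257,-1.375,0.5],[0.099,0.446,0.103,0.32,0.257,-1.375,0.5]]})

```text
time_s: 9.8
eef_pos: [0.6214, -0.2946, 0.2006]
eef_rot: [0.002, 0.708, 0.706, -0.007]
wrist_force: [-0.5, 0.5, -0.9]
opening: 0.502
grasp_force: 0.0
```

Run:
```python
from h import *
im,P=snap('wrist','w4'); cv2.imwrite('pics/w4.png',cv2.resize(im,(800,600),interpolation=cv2.INTER_CUBIC))
plan((.624,-.29,.2))
```

```text
plan [0.0032 0.003  0.0002] [-0.0074  0.0129 -0.0027]
```

View pics/w4.png

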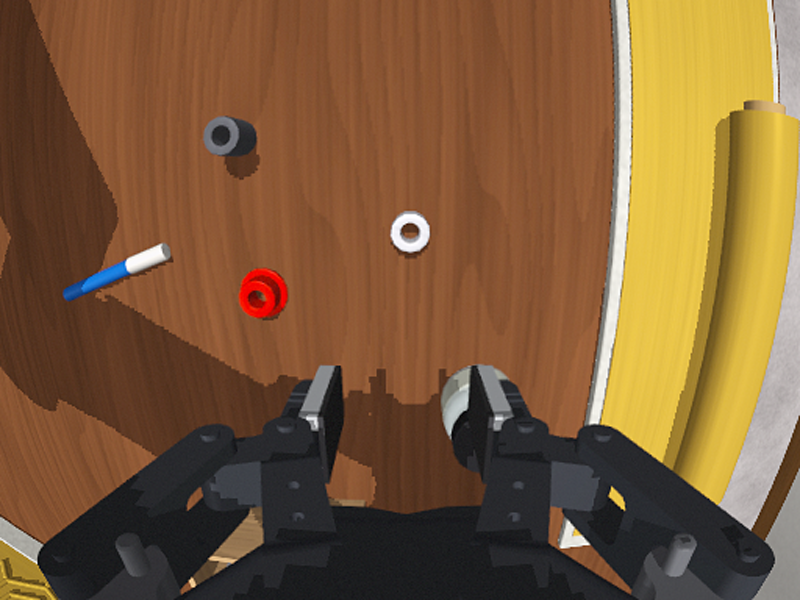

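The wrist picture shows the sleeve's top ring at (410,232), the bush's top at (260,295), and the jar lid at about (470,445).

Run:
```python
from h import *
W=np.load('pics/w4.npy',allow_pickle=True).item()
for n,a,z in [('sleevetop',(410,231.5),.02),('bushtop',(260,295.5),.022),('long',(222,135),.04),('jarlid',(472,440),.075)]: print(n,atz(W,a[0]*.64,a[1]*.64,z,True).round(4))
s=atz(W,410*.64,231.5*.64,.02,True); s[2]=.05; plan(s)
```

```text
sleevetop [ 0.6228 -0.2663  0.02  ]
bushtop [ 0.5116 -0.3118  0.022 ]
long [ 0.4966 -0.1941  0.04  ]
jarlid [ 0.6653 -0.3999  0.075 ]
plan [0.0288 0.0028 0.1499] [-0.0074  0.0129 -0.0027]
```

Call:
jog_arm(moves={"increments": [[0.01,0,0.05,0,0,0,0.5],[0.02,0,0.1,0,0,0,0.5],[0.028,0,0.14,0,0,0,0.5],[0.028,0,0.15,0,0,0,0.5],[0.028,0,0.15,0,0,0,0.5]]})

```text
time_s: 10.48
eef_pos: [0.6202, -0.2637, 0.0509]
eef_rot: [0.003, 0.708, 0.706, -0.007]
wrist_force: [-0.0, -1.2, 0.2]
opening: 0.499
grasp_force: 0.0
```

Run:
```python
from h import *
plan((.6228,-.2663,.006))
```

```text
plan [-0.002   0.0029  0.0449] [-0.0057  0.013  -0.0019]
```

Call:
jog_arm(moves={"increments": [[-0.002,0.003,0.02,-0.006,0.013,-0.002,0.5],[-0.002,0.003,0.035,-0.006,0.013,-0.002,0.5],[-0.002,0.003,0.0445,-0.006,0.013,-0.002,0.5],[-0.002,0.003,0.0445,-0.006,0.013,-0.002,0.5],[-0.002,0.003,0.0445,-0.006,0.013,-0.002,0.5]]})

```text
time_s: 11.1
eef_pos: [0.6229, -0.267, 0.0062]
eef_rot: [0.0, 0.707, 0.707, 0.0]
wrist_force: [-0.5, -0.4, -0.7]
opening: 0.501
grasp_force: 0.0
```

Run:
```python
from h import *
plan((.6228,-.2663,.006))
```

```text
plan [ 0.0007 -0.0002  0.0002] [ 0.0013  0.0001 -0.0007]
```

Call:
jog_arm(moves={"increments": [[0,0,0,0,0,0,0],[0,0,0,0,0,0,0],[0,0,0,0,0,0,0],[0,0,0,0,0,0,0]]})

```text
time_s: 11.6
eef_pos: [0.6234, -0.2673, 0.007]
eef_rot: [0.001, 0.707, 0.707, 0.001]
wrist_force: [-0.8, 0.2, 6.1]
opening: 0.298
grasp_force: 59.3
```

Call:
jog_arm(moves={"increments": [[0,0,-0.02,0,0,0,0],[0,0,-0.07,0,0,0,0],[0.01,0.01,-0.13,0,0,0,0],[0.05,0.02,-0.17,0,0,0,0],[0.1,0.03,-0.2,0,0,0,0],[0.15,0.045,-0.23,0,0,0,0],[0.19,0.052,-0.243,0,0,0,0],[0.21,0.052,-0.243,0,0,0,0],[0.21,0.052,-0.243,0,0,0,0],[0.21,0.052,-0.243,0,0,0,0]]})

```text
time_s: 12.85
eef_pos: [0.6739, -0.0583, 0.2479]
eef_rot: [-0.0, 0.708, 0.706, -0.0]
wrist_force: [-0.0, -0.5, 0.0]
opening: 0.296
grasp_force: 59.0
```

Run:
```python
from h import *
o=ctrl.get_obs();print(o['eef_pos'],o['opening'],Ro.from_quat(o['eef_rot'],scalar_first=True).as_matrix().round(4))
im,P=snap('wrist','w5'); a=im[60:384,128:428]
cv2.imwrite('pics/w5.png',cv2.resize(a[:220],None,fx=2.66,fy=2.66,interpolation=cv2.INTER_CUBIC))
```

```text
[ 0.67385635 -0.05828707  0.24786685] 0.2963863178844353 [[ 0.0019  1.     -0.0011]
 [ 1.     -0.0019 -0.    ]
 [-0.     -0.0011 -1.    ]]
```

View pics/w5.png

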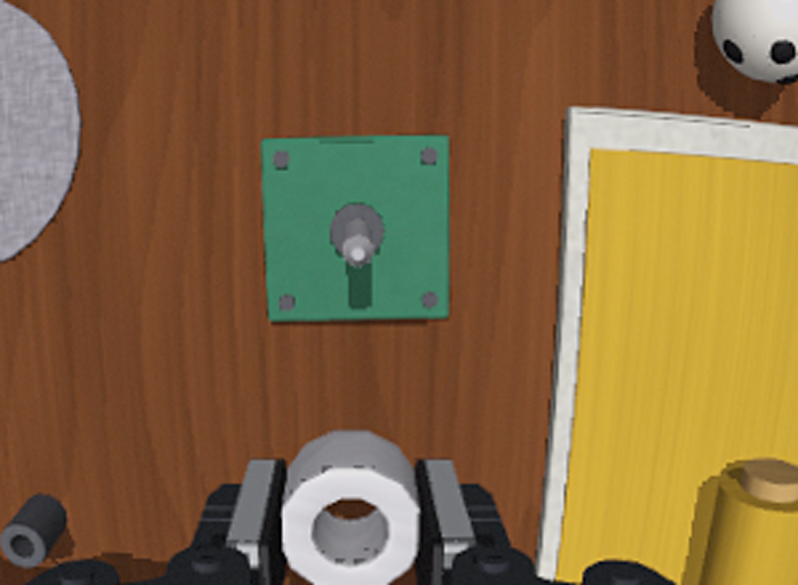

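The crop shows the spindle tip at (357,253). The held sleeve's top ring is centred at about (351,527), with its edges at x 283 and 420 and y 468 and 585.

Run:
```python
from h import *
W=np.load('pics/w5.npy',allow_pickle=True).item()
f=lambda u,v,z:atz(W,128+u/2.66,60+v/2.66,z,True)
o=ctrl.get_obs()['eef_pos'];print(o)
t=f(357,253,.092);print('tip',t)
print('collar',f(356,232,.025))
zs=o[2]+.0135
L,Rr,T,B=f(283,527,zs),f(420,527,zs),f(351,468,zs),f(351,586,zs)
print('sleeve',(L+Rr)/2,(T+B)/2,Rr-L,T-B)
plan((t[0],t[1],.12))
```

```text
[ 0.67398783 -0.05857013  0.24794707]
tip [ 0.67588016 -0.03154838  0.092     ]
collar [ 0.67596072 -0.03177758  0.025     ]
sleeve [ 0.67357684 -0.05636972  0.26144707] [ 0.67348397 -0.05678636  0.26144707] [ 2.52550737e-02 -1.55741540e-05  0.00000000e+00] [1.55982004e-06 2.49424163e-02 0.00000000e+00]
plan [0.027  0.0019 0.1279] [-0.0009 -0.0001 -0.0024]
```

Run:
```python
from h import *
W=np.load('pics/w5.npy',allow_pickle=True).item();V=np.load('pics/w4.npy',allow_pickle=True).item()
f=lambda u,v,z:atz(W,128+u/2.66,60+v/2.66,z,True)
print('collar',f(330,232,.025)-f(384,232,.025), 'plate',f(266,230,.012)-f(449,230,.012))
g=lambda u,v,z:atz(V,u*.64,v*.64,z,True)
print('sl',g(391,232,.02)-g(430,232,.02))
print('cam',ray(W,0,0,True)[0])
# precise ring edges from raw image
im=cv2.imread('pics/w5_raw.png');r=int(60+527/2.66);print(r,im[r,225:300].mean(1).astype(int))
print(im[225:300,260].mean(1).astype(int))
for zs in (.25,.255,.261): 
  print(zs,f(283,527,zs),f(420,527,zs),f(351,468,zs),f(351,586,zs))
```

```text
collar [-2.50341845e-02 -7.42894273e-06  0.00000000e+00] plate [-8.81666863e-02 -3.38520738e-05  0.00000000e+00]
sl [-2.72086225e-02  1.49253372e-05  0.00000000e+00]
cam [0.67342035 0.01346781 0.39026926]
258 [113  75  22  28  25  18  11  13   0 214 224 218 216 216 215 214 211 210
 209 211 146  88  99 110 115 117 117 121 128 126 129 131 132 133 134 134
 135 133 133 132 130 128 132 131 128 125 123 110 125 191 221 217 217 217
 216 215 215 216 218 187  94  11  20  17  19  28  23  22  76 116 118 117
 117 117 117]
[139 136 137 136 137 136 139 140 141 145 149 210 225 226 223 220 218 215
 213 212 212 210 133  34  42  41  41  46  41  37 100 143 134 134 134 135
 134 135 139 142 141 140 140 138 139 135 141 172 214 226 219 215 214 213
 212 213 216 211  69  36  37  39  38  40  37  42  37  37  42  38  40  40
  40  42  40]
0.25 [ 0.65984113 -0.06256697  0.25      ] [ 0.68734036 -0.06258392  0.25      ] [ 0.67349047 -0.04944972  0.25      ] [ 0.67348877 -0.0766085   0.25      ]
0.255 [ 0.66032517 -0.05985665  0.255     ] [ 0.68684417 -0.059873    0.255     ] [ 0.67348797 -0.04720698  0.255     ] [ 0.67348633 -0.07339767  0.255     ]
0.261 [ 0.66090602 -0.05660427  0.261     ] [ 0.68624874 -0.0566199   0.261     ] [ 0.67348497 -0.04451569  0.261     ] [ 0.67348341 -0.06954466  0.261     ]
```

Call:
jog_arm(moves={"increments": [[0.015,0.0023,0.03,0,0,0,0],[0.026,0.0023,0.07,0,0,0,0],[0.0262,0.0023,0.11,0,0,0,0],[0.0262,0.0023,0.128,0,0,0,0],[0.0262,0.0023,0.133,0,0,0,0],[0.0262,0.0023,0.133,0,0,0,0]]})

```text
time_s: 13.65
eef_pos: [0.6778, -0.0315, 0.1171]
eef_rot: [0.001, 0.708, 0.707, 0.001]
wrist_force: [1.3, -0.4, -0.5]
opening: 0.297
grasp_force: 59.0
```

Call:
jog_arm(moves={"increments": [[0,0,0.008,0,0,0,0],[0,0,0.016,0,0,0,0],[0,0,0.022,0,0,0,0],[0,0,0.022,0,0,0,0]]})

```text
time_s: 14.15
eef_pos: [0.6765, -0.0305, 0.0931]
eef_rot: [-0.0, 0.707, 0.707, -0.0]
wrist_force: [0.0, -0.0, 0.9]
opening: 0.298
grasp_force: 59.0
```

Call:
jog_arm(moves={"increments": [[-0.001,0,0.003,0,0,0,0],[-0.001,0,0.006,0,0,0,0],[-0.001,0,0.009,0,0,0,0],[-0.001,0,0.009,0,0,0,0]]})

```text
time_s: 14.65
eef_pos: [0.6768, -0.0316, 0.0846]
eef_rot: [-0.0, 0.707, 0.707, 0.0]
wrist_force: [0.2, 0.5, -0.4]
opening: 0.302
grasp_force: 59.0
```

```bash
python3 -c "
from h import *
print(ctrl.get_obs()['wrist_force'],ctrl.get_obs()['torque'])"
```

```text
[ 0.18585319  0.53324209 -0.37722507] [ 0.00125187 -0.01692966 -0.0303302 ]
```

Call:
jog_arm(moves={"increments": [[0,0,0.003,0,0,0,0],[0,0,0.006,0,0,0,0],[0,0,0.01,0,0,0,0],[0,0,0.01,0,0,0,0]]})

```text
time_s: 15.15
eef_pos: [0.6767, -0.0316, 0.0744]
eef_rot: [-0.0, 0.707, 0.707, 0.0]
wrist_force: [-0.5, 0.9, -0.4]
opening: 0.298
grasp_force: 59.0
```

Call:
jog_arm(moves={"increments": [[0,0,0.008,0,0,0,0],[0,0,0.016,0,0,0,0],[0,0,0.024,0,0,0,0],[0,0,0.031,0,0,0,0],[0,0,0.033,0,0,0,0],[0,0,0.033,0,0,0,0]]})

```text
time_s: 15.9
eef_pos: [0.6771, -0.0317, 0.0419]
eef_rot: [0.0, 0.707, 0.707, 0.0]
wrist_force: [0.5, 0.4, 0.3]
opening: 0.296
grasp_force: 59.1
```

Call:
jog_arm(moves={"increments": [[0,0,0.001,0,0,0,0],[0,0,0.002,0,0,0,0],[0,0,0.003,0,0,0,0],[0,0,0.003,0,0,0,0]]})

```text
time_s: 16.4
eef_pos: [0.6771, -0.0317, 0.0389]
eef_rot: [0.0, 0.707, 0.707, 0.0]
wrist_force: [0.6, 0.0, -0.2]
opening: 0.295
grasp_force: 59.1
```

Call:
jog_arm(moves={"increments": [[0,0,0.001,0,0,0,0],[0,0,0.002,0,0,0,0],[0,0,0.002,0,0,0,0]]})

```text
time_s: 16.77
eef_pos: [0.677, -0.0316, 0.0368]
eef_rot: [0.0, 0.707, 0.707, 0.0]
wrist_force: [0.1, 0.0, 0.3]
opening: 0.293
grasp_force: 59.1
```

Call:
jog_arm(moves={"increments": [[0,0,0.001,0,0,0,0],[0,0,0.002,0,0,0,0],[0,0,0.002,0,0,0,0]]})

```text
time_s: 17.15
eef_pos: [0.677, -0.0316, 0.0348]
eef_rot: [0.0, 0.707, 0.707, 0.0]
wrist_force: [0.1, 0.2, -0.6]
opening: 0.296
grasp_force: 59.1
```

Call:
jog_arm(moves={"increments": [[0,0,0.001,0,0,0,0],[0,0,0.002,0,0,0,0],[0,0,0.002,0,0,0,0]]})

```text
time_s: 17.52
eef_pos: [0.677, -0.0316, 0.0328]
eef_rot: [0.0, 0.707, 0.707, 0.0]
wrist_force: [-0.1, -0.1, -0.6]
opening: 0.299
grasp_force: 59.1
```

Call:
jog_arm(moves={"increments": [[0,0,0.001,0,0,0,0],[0,0,0.0015,0,0,0,0],[0,0,0.0015,0,0,0,0]]})

```text
time_s: 17.9
eef_pos: [0.6771, -0.0316, 0.0314]
eef_rot: [0.0, 0.707, 0.707, 0.0]
wrist_force: [0.1, 0.0, -1.3]
opening: 0.295
grasp_force: 59.1
```

Call:
jog_arm(moves={"increments": [[0,0,0.001,0,0,0,0],[0,0,0.0015,0,0,0,0],[0,0,0.0015,0,0,0,0]]})

```text
time_s: 18.27
eef_pos: [0.677, -0.0317, 0.0299]
eef_rot: [0.0, 0.707, 0.707, 0.0]
wrist_force: [0.0, 0.3, -0.2]
opening: 0.297
grasp_force: 59.1
```

Call:
jog_arm(moves={"increments": [[0,0,0.001,0,0,0,0],[0,0,0.0015,0,0,0,0],[0,0,0.0015,0,0,0,0]]})

```text
time_s: 18.65
eef_pos: [0.6771, -0.0316, 0.0284]
eef_rot: [0.0, 0.707, 0.707, 0.0]
wrist_force: [0.6, 0.0, -1.2]
opening: 0.296
grasp_force: 59.1
```

Call:
jog_arm(moves={"increments": [[0,0,0.001,0,0,0,0],[0,0,0.0015,0,0,0,0],[0,0,0.0015,0,0,0,0]]})

```text
time_s: 19.02
eef_pos: [0.6773, -0.0317, 0.0274]
eef_rot: [0.0, 0.707, 0.707, 0.0]
wrist_force: [-1.0, 0.6, 3.0]
opening: 0.295
grasp_force: 59.4
```

Call:
jog_arm(moves={"increments": [[0,0,0.001,0,0,0,0],[0,0,0.0015,0,0,0,0],[0,0,0.0015,0,0,0,0]]})

```text
time_s: 19.4
eef_pos: [0.6774, -0.0317, 0.0273]
eef_rot: [0.0, 0.707, 0.707, 0.0]
wrist_force: [-6.0, -0.1, 11.9]
opening: 0.298
grasp_force: 60.3
```

Call:
jog_arm(moves={"increments": [[0,0,0,0,0,0,0.4],[0,0,0,0,0,0,0.5],[0,0,-0.02,0,0,0,0.5],[0,0,-0.07,0,0,0,0.5],[0,0,-0.12,0,0,0,0.6],[0.01,-0.05,-0.17,0,0,0,0.8]]})

```text
time_s: 20.15
eef_pos: [0.6352, -0.0238, 0.1929]
eef_rot: [0.002, 0.708, 0.707, 0.002]
wrist_force: [-0.7, -0.6, 1.2]
opening: 0.789
grasp_force: 0.0
```

Call:
jog_arm(moves={"increments": [[0.01,-0.06,0,0,0,0,0.8],[0.02,-0.12,0,0,0,0,0.8],[0.03,-0.168,0,0,0,0,0.8],[0.03,-0.168,0,0,0,0,0.8],[0.03,-0.168,0,0,0,0,0.8]]})

```text
time_s: 20.78
eef_pos: [0.4666, 0.0069, 0.1907]
eef_rot: [0.002, 0.707, 0.707, 0.001]
wrist_force: [1.1, 0.5, -0.2]
opening: 0.797
grasp_force: 0.0
```

Run:
```python
from h import *
o=ctrl.get_obs();print(o['eef_pos'])
im,P=snap('wrist','w6')
cv2.imwrite('pics/w6.png',cv2.resize(im,(800,600),interpolation=cv2.INTER_CUBIC))
```

```text
[0.46656798 0.00688716 0.1906798 ]
```

View pics/w6.png

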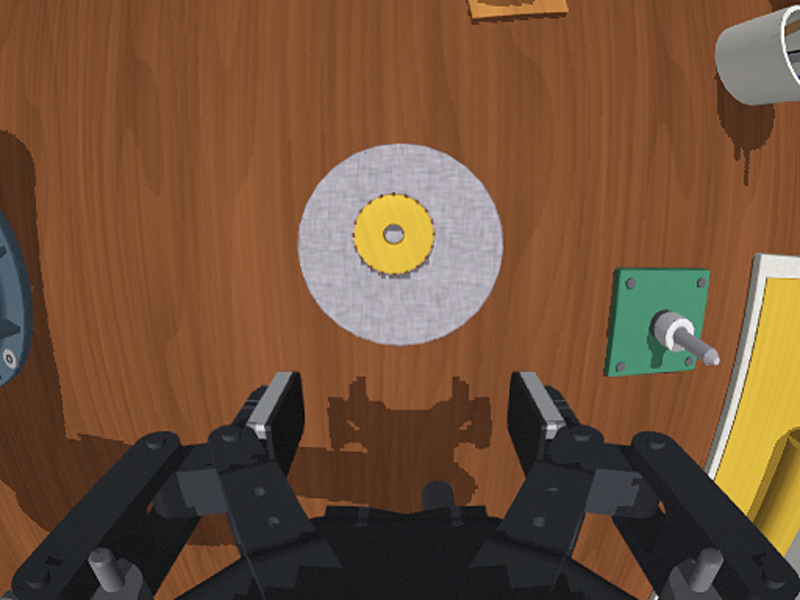

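The wrist picture shows the wheel at (394,234), rim x 353–435, with its bore at (394,234). The sleeve is seated on the spindle at (673,332).

Run:
```python
from h import *
W=np.load('pics/w6.npy',allow_pickle=True).item()
g=lambda u,v,z:atz(W,u*.64,v*.64,z,True)
w=g(394,234,.018);print(w,g(353,234,.018)-g(435,234,.018))
plan((w[0],w[1],.05))
```

```text
[0.45887741 0.03677134 0.018     ] [-0.05604371  0.00015461  0.        ]
plan [ 0.0301 -0.0085  0.1404] [ 0.0037  0.0005 -0.0008]
```

Call:
jog_arm(moves={"increments": [[0.015,-0.0043,0.05,0.003,0,0,0.8],[0.03,-0.0085,0.1,0.003,0,0,0.8],[0.03,-0.0085,0.135,0.003,0,0,0.8],[0.03,-0.0085,0.14,0.003,0,0,0.8],[0.03,-0.0085,0.14,0.003,0,0,0.8]]})

```text
time_s: 21.45
eef_pos: [0.4582, 0.0368, 0.0497]
eef_rot: [-0.001, 0.707, 0.707, -0.0]
wrist_force: [0.4, -0.5, 0.8]
opening: 0.799
grasp_force: 0.0
```

Call:
jog_arm(moves={"increments": [[0,0,0.02,0,0,0,0.8],[0,0,0.036,0,0,0,0.8],[0,0,0.0465,0,0,0,0.8],[0,0,0.0465,0,0,0,0.8]]})

```text
time_s: 21.95
eef_pos: [0.4565, 0.0372, 0.0022]
eef_rot: [-0.001, 0.707, 0.707, -0.001]
wrist_force: [0.4, 0.4, -0.5]
opening: 0.8
grasp_force: 0.0
```

```bash
python3 -c "
from h import *
plan((.4589,.0368,.003))"
```

```text
plan [-0.0004  0.0024 -0.0008] [-0.0033 -0.0004 -0.0008]
```

Call:
jog_arm(moves={"increments": [[0,0.002,-0.001,0,0,0,0.8],[0,0.002,-0.001,0,0,0,0.5],[0,0.002,-0.001,0,0,0,0],[0,0.002,-0.001,0,0,0,0],[0,0.002,-0.001,0,0,0,0],[0,0.002,-0.001,0,0,0,0]]})

```text
time_s: 22.7
eef_pos: [0.4597, 0.0371, 0.0051]
eef_rot: [-0.0, 0.707, 0.707, -0.0]
wrist_force: [-4.3, -0.4, 11.2]
opening: 0.626
grasp_force: 60.5
```

Call:
jog_arm(moves={"increments": [[0,0,-0.01,0,0,0,0],[0,0,-0.05,0,0,0,0],[0,0,-0.11,0,0,0,0],[0,0,-0.16,0,0,0,0],[0,0,-0.16,0,0,0,0]]})

```text
time_s: 23.32
eef_pos: [0.4622, 0.0368, 0.1683]
eef_rot: [0.003, 0.707, 0.707, 0.002]
wrist_force: [1.0, 0.1, -3.5]
opening: 0.627
grasp_force: 64.6
```

Call:
jog_arm(moves={"increments": [[-0.015,0.05,0,0,0,0,0],[-0.03,0.1,0,0,0,0,0],[-0.045,0.15,0,0,0,0,0],[-0.06,0.19,0,0,0,0,0],[-0.068,0.2145,0,0,0,0,0],[-0.068,0.2145,0.03,0,0,0,0],[-0.068,0.2145,0.05,0,0,0,0],[-0.068,0.2145,0.055,0,0,0,0],[-0.068,0.2145,0.055,0,0,0,0]]})

```text
time_s: 24.45
eef_pos: [0.673, -0.0307, 0.1077]
eef_rot: [-0.001, 0.707, 0.707, -0.001]
wrist_force: [0.9, 0.6, -3.1]
opening: 0.627
grasp_force: 64.6
```

Run:
```python
from h import *
o=ctrl.get_obs();print(o['eef_pos'])
im,P=snap('wrist','w7');np.set_printoptions(linewidth=250)
cv2.imwrite('pics/w7.png',cv2.resize(im[180:384,128:400],None,fx=2.9,fy=2.9,interpolation=cv2.INTER_CUBIC))
plan((.6765,-.0313,.093))
```

```text
[ 0.6730326  -0.03068635  0.10770896]
plan [-0.0005  0.0028  0.0157] [-0.0014 -0.     -0.0004]
```

View pics/w7.png

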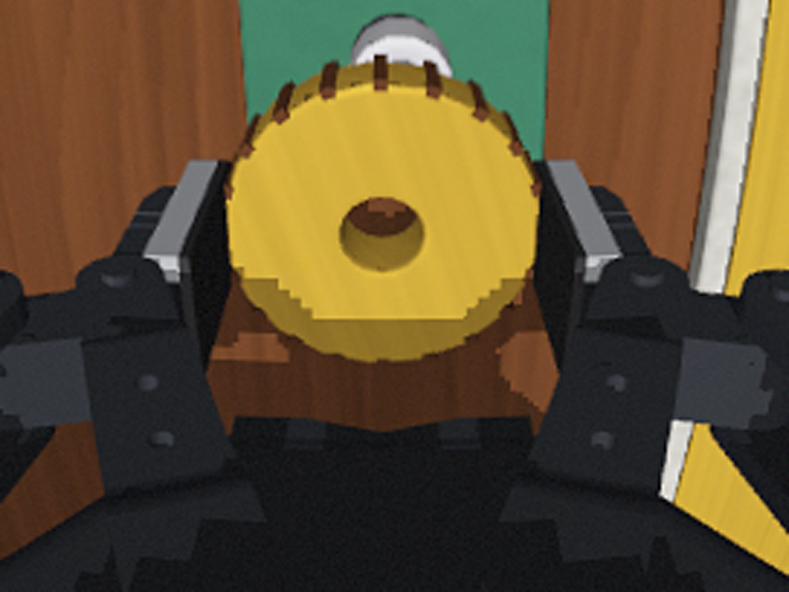

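The crop shows the wheel held level, bore at (382,234), with the seated sleeve at (400,40) behind it, so the wheel needs about 3 mm more in +x.

Call:
jog_arm(moves={"increments": [[-0.0005,0.0033,0,0,0,0,0],[-0.0005,0.0033,0.006,0,0,0,0],[-0.0005,0.0033,0.012,0,0,0,0],[-0.0005,0.0033,0.018,0,0,0,0],[-0.0005,0.0033,0.018,0,0,0,0]]})

```text
time_s: 25.12
eef_pos: [0.676, -0.0313, 0.0889]
eef_rot: [-0.002, 0.707, 0.707, -0.001]
wrist_force: [-0.8, -0.7, -3.3]
opening: 0.625
grasp_force: 64.6
```

```bash
python3 -c "
from h import *
plan((.677,-.0313,.085))"
```

```text
plan [-0.      0.001   0.0039] [-0.004  -0.0006 -0.0007]
```

Call:
jog_arm(moves={"increments": [[0,0.0005,0.004,-0.003,0,0,0],[0,0.0005,0.008,-0.003,0,0,0],[0,0.0005,0.011,-0.003,0,0,0],[0,0.0005,0.011,-0.003,0,0,0]]})

```text
time_s: 25.62
eef_pos: [0.6769, -0.0314, 0.0787]
eef_rot: [-0.0, 0.707, 0.707, 0.0]
wrist_force: [0.0, -0.0, -3.0]
opening: 0.624
grasp_force: 64.6
```

```bash
python3 -c "
from h import *
plan((.677,-.0313,.085))"
```

```text
plan [ 0.0001  0.0001 -0.0063] [ 0.0001 -0.0004 -0.0006]
```

Call:
jog_arm(moves={"increments": [[0,0,0.008,0,0,0,0],[0,0,0.016,0,0,0,0],[0,0,0.024,0,0,0,0],[0,0,0.03,0,0,0,0],[0,0,0.032,0,0,0,0],[0,0,0.032,0,0,0,0]]})

```text
time_s: 26.38
eef_pos: [0.6772, -0.0314, 0.047]
eef_rot: [0.0, 0.707, 0.707, 0.0]
wrist_force: [-0.1, -0.2, -2.6]
opening: 0.624
grasp_force: 64.6
```

Call:
jog_arm(moves={"increments": [[0,0,0.001,0,0,0,0],[0,0,0.002,0,0,0,0],[0,0,0.002,0,0,0,0]]})

```text
time_s: 26.75
eef_pos: [0.6773, -0.0314, 0.0452]
eef_rot: [0.0, 0.707, 0.707, 0.0]
wrist_force: [-0.8, -0.4, -2.7]
opening: 0.625
grasp_force: 64.6
```

Call:
jog_arm(moves={"increments": [[0,0,0.001,0,0,0,0],[0,0,0.0015,0,0,0,0],[0,0,0.0015,0,0,0,0]]})

```text
time_s: 27.12
eef_pos: [0.6772, -0.0314, 0.0435]
eef_rot: [0.0, 0.707, 0.707, 0.0]
wrist_force: [-0.1, 0.7, -1.9]
opening: 0.626
grasp_force: 64.6
```

Call:
jog_arm(moves={"increments": [[0,0,0.001,0,0,0,0],[0,0,0.0015,0,0,0,0],[0,0,0.0015,0,0,0,0]]})

```text
time_s: 27.5
eef_pos: [0.6772, -0.0314, 0.042]
eef_rot: [0.0, 0.707, 0.707, 0.0]
wrist_force: [0.6, 0.2, -3.6]
opening: 0.626
grasp_force: 64.6
```

Call:
jog_arm(moves={"increments": [[0,0,0.0005,0,0,0,0],[0,0,0.001,0,0,0,0],[0,0,0.001,0,0,0,0]]})

```text
time_s: 27.88
eef_pos: [0.6774, -0.0315, 0.0417]
eef_rot: [0.0, 0.707, 0.707, 0.0]
wrist_force: [-1.9, -0.0, 1.5]
opening: 0.628
grasp_force: 65.1
```

Call:
jog_arm(moves={"increments": [[0,0,0,0,0,0,0.7],[0,0,0,0,0,0,0.8],[0,0,0,0,0,0,0.8],[0,0,-0.03,0,0,0,0.8],[0,0,-0.08,0,0,0,0.8],[0,0,-0.13,0,0,0,0.7],[-0.02,-0.01,-0.16,0,0,0,0.5]]})

```text
time_s: 28.75
eef_pos: [0.6686, -0.0508, 0.2047]
eef_rot: [0.002, 0.707, 0.708, 0.002]
wrist_force: [0.0, 0.2, -0.2]
opening: 0.512
grasp_force: 0.0
```

Call:
jog_arm(moves={"increments": [[-0.05,-0.025,0,0,0,0,0.5],[-0.1,-0.052,0,0,0,0,0.5],[-0.15,-0.079,0,0,0,0,0.5],[-0.2,-0.107,0,0,0,0,0.5],[-0.25,-0.134,0,0,0,0,0.5],[-0.29,-0.156,0,0,0,0,0.5],[-0.29,-0.156,0,0,0,0,0.5],[-0.29,-0.156,0,0,0,0,0.5]]})

```text
time_s: 29.75
eef_pos: [0.5111, -0.341, 0.2009]
eef_rot: [0.0, 0.708, 0.707, 0.001]
wrist_force: [-0.5, -0.1, -0.7]
opening: 0.499
grasp_force: 0.0
```

Run:
```python
from h import *
im,P=snap('wrist','w8');sc,_=snap('side','s8')
b,g,r=[im[...,i].astype(int) for i in range(3)]
m=((r>90)&(g<60)&(b<60)).astype(np.uint8)
n,_,st,ce=cv2.connectedComponentsWithStats(m);i=1+st[1:,4].argmax();print(st[i],ce[i])
c=max(cv2.findContours((_==i).astype(np.uint8),0,1)[0],key=cv2.contourArea)
e=cv2.fitEllipse(c);print(e)
u,v=e[0]; w=atz(P,u,v,.003,True);print(w, e[1][1]/(192/np.tan(np.radians(P['fovy']/2)))*np.linalg.norm(w-ray(P,0,0,True)[0]))
w[2]=.05;plan(w)
# seated sleeve+wheel check: side camera brass centroid
S=_=None
P2=ctrl.camera_params('side');b,g,r=[sc[...,i].astype(int) for i in range(3)]
for z in (.055,): print('expect wheel at',proj(P2,(.6765,-.0313,z)))
u,v=map(int,proj(P2,(.6765,-.0313,.055)));print(sc[v-12:v+13:3,u-24:u+25:6].tolist())
```

```text
[  22    0  100  284 7869] [ 73.86300674 138.78396238]
((73.47744750976562, 132.00389099121094), (75.22932434082031, 269.7724914550781), 170.81793212890625)
[ 0.26774619 -0.28258086  0.003     ] 0.37935203595742356
plan [ 0.0576 -0.2439  0.1506] [ 0.001  -0.0006  0.0008]
expect wheel at (np.float64(204.5155778257856), np.float64(185.80377034380012))
[[[78, 108, 154], [79, 107, 153], [74, 103, 148], [64, 94, 138], [68, 94, 142], [60, 86, 129], [67, 96, 140], [69, 96, 140], [66, 92, 136]], [[80, 110, 157], [74, 103, 151], [75, 101, 149], [65, 92, 135], [116, 127, 157], [60, 87, 129], [71, 95, 140], [69, 98, 141], [64, 89, 134]], [[78, 105, 152], [78, 106, 151], [71, 100, 145], [64, 91, 136], [183, 179, 183], [62, 91, 134], [67, 93, 138], [70, 94, 138], [69, 94, 139]], [[72, 101, 150], [74, 100,
[... 154 characters left out ...]
0, 135, 122], [124, 199, 230], [153, 150, 155], [122, 198, 230], [89, 113, 128], [64, 87, 130], [67, 93, 138]], [[78, 108, 154], [73, 101, 146], [125, 152, 116], [124, 198, 230], [131, 179, 203], [123, 199, 230], [122, 148, 103], [120, 145, 101], [71, 97, 142]], [[76, 108, 154], [73, 101, 146], [131, 155, 113], [121, 197, 229], [125, 200, 231], [95, 157, 192], [116, 140, 100], [89, 108, 85], [73, 99, 147]], [[76, 104, 150], [71, 101, 148], [131, 156, 112], [70, 108, 138], [81, 131, 163], [69, 107, 126], [121, 146, 103], [76, 99, 120], [73, 100, 145]], [[75, 102, 146], [76, 105, 150], [131, 156, 112], [96, 118, 88], [98, 106, 118], [78, 97, 74], [126, 151, 106], [66, 91, 128], [68, 92, 138]]]
```

Run:
```python
from h import *
im=cv2.imread('pics/w8_raw.png');P=np.load('pics/w8.npy',allow_pickle=True).item()
b,g,r=[im[...,i].astype(int) for i in range(3)]
m=((r>80)&(r>5*g)&(r>5*b)).astype(np.uint8)
m[:, :150]=0
n,lab,st,ce=cv2.connectedComponentsWithStats(m);i=1+st[1:,4].argmax();print(st[1:][st[1:,4]>20],ce[i])
c=max(cv2.findContours((lab==i).astype(np.uint8),0,1)[0],key=cv2.contourArea)
e=cv2.fitEllipse(cv2.convexHull(c));print(e)
u,v=e[0]; w=atz(P,u,v,.004,True);print(w, e[1][1]/(192/np.tan(np.radians(P['fovy']/2)))*np.linalg.norm(w-ray(P,0,0,True)[0]))
w[2]=.05;plan(w)
x,y,ww,hh=st[i][:4]
# bore hole: non-red pixels within hull -> top-of-hub centre
h=np.zeros_like(m);cv2.fillPoly(h,[cv2.convexHull(c)],1);h=cv2.erode(h,np.ones((7,7)));hole=(h==1)&(m==0);vv,uu=np.nonzero(hole);print('hole',len(uu),uu.mean() if len(uu) else 0,vv.mean() if len(uu) else 0)
if len(uu): print(atz(P,uu.mean(),vv.mean(),.018,True))
```

```text
[[241 134  33  33 745]] [256.90201342 150.10201342]
((256.888671875, 149.98634338378906), (33.0627326965332, 33.288997650146484), 96.45462799072266)
[ 0.50771929 -0.31433197  0.004     ] 0.03832540233148578
plan [ 0.0257 -0.004   0.1509] [ 0.001  -0.0006  0.0008]
hole 118 256.864406779661 150.10169491525423
[ 0.50779638 -0.31260374  0.018     ]
```

Call:
jog_arm(moves={"increments": [[0.013,-0.0015,0.05,0,0,0,0.5],[0.026,-0.003,0.1,0,0,0,0.5],[0.026,-0.003,0.14,0,0,0,0.5],[0.026,-0.003,0.15,0,0,0,0.5],[0.026,-0.003,0.15,0,0,0,0.5]]})

```text
time_s: 30.48
eef_pos: [0.5087, -0.3148, 0.0512]
eef_rot: [0.0, 0.707, 0.707, 0.0]
wrist_force: [0.2, 0.2, -0.2]
opening: 0.498
grasp_force: 0.0
```

```bash
python3 -c "
from h import *
plan((.5083,-.3137,.009))"
```

```text
plan [ 0.0011 -0.0004  0.0422] [ 0.0008 -0.0003  0.0005]
```

Call:
jog_arm(moves={"increments": [[0.001,0,0.02,0,0,0,0.5],[0.001,0,0.035,0,0,0,0.5],[0.001,0,0.042,0,0,0,0.5],[0.001,0,0.042,0,0,0,0.5],[0.001,0,0.042,0,0,0,0.5]]})

```text
time_s: 31.1
eef_pos: [0.5084, -0.3146, 0.0093]
eef_rot: [0.001, 0.707, 0.707, 0.0]
wrist_force: [-0.3, 0.6, 0.4]
opening: 0.499
grasp_force: 0.0
```

Call:
jog_arm(moves={"increments": [[0,0,0,0,0,0,0],[0,0,0,0,0,0,0],[0,0,0,0,0,0,0],[0,0,0,0,0,0,0]]})

```text
time_s: 31.6
eef_pos: [0.5087, -0.3149, 0.0099]
eef_rot: [0.001, 0.707, 0.707, 0.0]
wrist_force: [-0.8, 0.7, 5.7]
opening: 0.315
grasp_force: 59.1
```

Call:
jog_arm(moves={"increments": [[0,0,-0.02,0,0,0,0],[0,0,-0.07,0,0,0,0],[0,0,-0.13,0,0,0,0],[0.04,0.02,-0.16,0,0,0,0],[0.085,0.05,-0.16,0,0,0,0],[0.13,0.08,-0.16,0,0,0,0],[0.18,0.11,-0.16,0,0,0,0],[0.23,0.14,-0.16,0,0,0,0],[0.265,0.16,-0.16,0,0,0,0],[0.283,0.1685,-0.16,0,0,0,0]]})

```text
time_s: 32.85
eef_pos: [0.6773, -0.0293, 0.17]
eef_rot: [0.001, 0.707, 0.708, 0.001]
wrist_force: [0.4, -0.1, -0.5]
opening: 0.319
grasp_force: 59.2
```

Call:
jog_arm(moves={"increments": [[0,0,0.02,0,0,0,0],[0,0,0.04,0,0,0,0],[0,0,0.05,0,0,0,0],[0,0,0.05,0,0,0,0],[0,0,0.05,0,0,0,0]]})

```text
time_s: 33.48
eef_pos: [0.677, -0.0322, 0.1196]
eef_rot: [0.001, 0.708, 0.707, 0.001]
wrist_force: [0.4, 0.1, -0.4]
opening: 0.323
grasp_force: 59.2
```

Run:
```python
from h import *
plan((.677,-.032,.105))
im,P=snap('wrist','w9')
b,g,r=[im[...,i].astype(int) for i in range(3)]
m=((r>80)&(r>5*g)&(r>5*b)).astype(np.uint8)
n,lab,st,ce=cv2.connectedComponentsWithStats(m);i=1+st[1:,4].argmax();print(st[i],ce[i])
c=max(cv2.findContours((lab==i).astype(np.uint8),0,1)[0],key=cv2.contourArea)
h=np.zeros_like(m);cv2.fillPoly(h,[cv2.convexHull(c)],1);h=cv2.erode(h,np.ones((7,7)));hole=(h==1)&(m==0);vv,uu=np.nonzero(hole)
z=ctrl.get_obs()['eef_pos'][2]+.0127
print(len(uu),atz(P,uu.mean(),vv.mean(),z,True),ctrl.get_obs()['eef_pos'],uu.min(),uu.max(),vv.min(),vv.max())
```

```text
plan [ 0.0002 -0.      0.0146] [ 0.0016  0.     -0.0015]
[ 227  210   66   74 3484] [259.2695178  245.47703789]
165 [ 0.67715416 -0.02315325  0.13263757] [ 0.67721778 -0.03198931  0.11993757] 231 288 233 253
```

Call:
jog_arm(moves={"increments": [[0,0,0.01,0,0,0,0],[0,0,0.017,0,0,0,0],[0,0,0.02,0,0,0,0],[0,0,0.023,0,0,0,0],[0,0,0.023,0,0,0,0]]})

```text
time_s: 34.15
eef_pos: [0.6766, -0.0313, 0.0958]
eef_rot: [0.0, 0.707, 0.707, 0.0]
wrist_force: [0.3, 0.2, -0.8]
opening: 0.315
grasp_force: 59.2
```

Call:
jog_arm(moves={"increments": [[0,0,0.003,0,0,0,0],[0,0,0.006,0,0,0,0],[0,0,0.008,0,0,0,0],[0,0,0.008,0,0,0,0]]})

```text
time_s: 34.65
eef_pos: [0.6765, -0.0314, 0.0878]
eef_rot: [0.0, 0.707, 0.707, 0.0]
wrist_force: [0.5, -0.1, 0.1]
opening: 0.319
grasp_force: 59.2
```

Call:
jog_arm(moves={"increments": [[0,0,0.006,0,0,0,0],[0,0,0.012,0,0,0,0],[0,0,0.016,0,0,0,0],[0,0,0.019,0,0,0,0],[0,0,0.019,0,0,0,0]]})

```text
time_s: 35.28
eef_pos: [0.6765, -0.0314, 0.0687]
eef_rot: [-0.0, 0.707, 0.707, 0.0]
wrist_force: [-0.0, 0.3, -0.4]
opening: 0.321
grasp_force: 59.2
```

Call:
jog_arm(moves={"increments": [[0,0,0.001,0,0,0,0],[0,0,0.002,0,0,0,0],[0,0,0.002,0,0,0,0]]})

```text
time_s: 35.65
eef_pos: [0.6767, -0.0314, 0.0671]
eef_rot: [0.0, 0.707, 0.707, 0.0]
wrist_force: [0.2, -0.1, 0.5]
opening: 0.32
grasp_force: 59.2
```

Call:
jog_arm(moves={"increments": [[0,0,0.001,0,0,0,0],[0,0,0.0015,0,0,0,0],[0,0,0.0015,0,0,0,0]]})

```text
time_s: 36.02
eef_pos: [0.6767, -0.0314, 0.0655]
eef_rot: [0.0, 0.707, 0.707, 0.0]
wrist_force: [0.8, 1.2, -1.0]
opening: 0.318
grasp_force: 59.2
```

Call:
jog_arm(moves={"increments": [[0,0,0.001,0,0,0,0],[0,0,0.0015,0,0,0,0],[0,0,0.0015,0,0,0,0]]})

```text
time_s: 36.4
eef_pos: [0.6768, -0.0314, 0.0643]
eef_rot: [0.0, 0.707, 0.707, 0.0]
wrist_force: [0.7, 0.7, 1.4]
opening: 0.319
grasp_force: 59.4
```

Call:
jog_arm(moves={"increments": [[0,0,0.0005,0,0,0,0],[0,0,0.001,0,0,0,0],[0,0,0.001,0,0,0,0]]})

```text
time_s: 36.78
eef_pos: [0.677, -0.0314, 0.0643]
eef_rot: [0.001, 0.707, 0.707, 0.0]
wrist_force: [-3.4, -0.3, 7.4]
opening: 0.319
grasp_force: 60.0
```

Contact is firm at the expected height. I'll release, rise clear and check by colour code in the side picture.

Call:
jog_arm(moves={"increments": [[0,0,0,0,0,0,0.4],[0,0,0,0,0,0,0.5],[0,0,0,0,0,0,0.5],[0,0,-0.02,0,0,0,0.5],[0,0,-0.07,0,0,0,0.5],[0,-0.02,-0.12,0,0,0,0.5],[0,-0.07,-0.15,0,0,0,0.5],[0,-0.12,-0.15,0,0,0,0.5],[0,-0.12,-0.15,0,0,0,0.5]]})

```text
time_s: 37.9
eef_pos: [0.5536, -0.0308, 0.2141]
eef_rot: [0.0, 0.707, 0.707, 0.0]
wrist_force: [1.0, 0.4, -0.6]
opening: 0.497
grasp_force: 0.0Traceback (most recent call last):
```

Run:
```python
from h import *
for cam in ('scene','side'):
    im,P=snap(cam,cam+'9');b,g,r=[im[...,i].astype(int) for i in range(3)]
    for n,m,z in (('red',(r>80)&(r>5*g)&(r>5*b),.066),('brass',(r>110)&(g>1.35*b)&(r<1.35*g),.048)):
        u,v=proj(P,(.6765,-.0313,z)); w=np.zeros_like(m); u0,v0=int(u),int(v); w[v0-20:v0+21,u0-20:u0+21]=1
        y,x=np.nonzero(m&w); print(cam,n,'expect',round(u,1),round(v,1),'seen',len(x),x.min(),x.max(),y.min(),y.max())
print({k:v for k,v in ctrl.get_obs().items() if k in('eef_pos','wrist_force','opening')})
```

```text
  File "<stdin>", line 6, in <module>
    return umr_minimum(a, axis, None, out, keepdims, initial, where)
ValueError: zero-size array to reduction operation minimum which has no identity
```

Run:
```python
from h import *
for cam in ('scene','side'):
    im,P=snap(cam,cam+'10')
    for z in (.09,.08,.074,.066,.058,.052,.048,.044,.038,.03,.012):
        u,v=proj(P,(.6765,-.0313,z)); u,v=int(round(u)),int(round(v)); print(cam,z,(u,v),[im[v,u+d].tolist() for d in (-12,-6,0,6,12)])
    hsv=cv2.cvtColor(im,cv2.COLOR_BGR2HSV);m=((hsv[...,0]<5)|(hsv[...,0]>175))&(hsv[...,1]>200)&(hsv[...,2]>90)
    n,l,st,ce=cv2.connectedComponentsWithStats(m.astype(np.uint8));print([(s.tolist(),c.round(1).tolist()) for s,c in zip(st[1:],ce[1:]) if s[4]>30])
```

```text
scene 0.09 (268, 236) [[73, 99, 148], [73, 98, 150], [191, 189, 194], [70, 98, 146], [71, 98, 146]]
scene 0.08 (268, 240) [[73, 99, 149], [66, 75, 237], [164, 159, 159], [67, 85, 207], [67, 91, 137]]
scene 0.074 (268, 242) [[72, 101, 150], [64, 72, 238], [136, 132, 143], [68, 84, 236], [69, 95, 141]]
scene 0.066 (268, 245) [[101, 177, 220], [48, 54, 198], [78, 81, 240], [64, 91, 220], [74, 103, 151]]
scene 0.058 (267, 248) [[110, 199, 233], [38, 41, 146], [39, 44, 159], [44, 48, 177], [105, 189, 227]]
scene 0.052 (267, 250) [[105, 189, 226], [41, 45, 156], [40, 44, 149], [53, 58, 219], [115, 208, 238]]
scene 0.048 (267, 252) [[103, 184, 222], [46, 57, 165], [45, 49, 180], [67, 78, 240], [111, 201, 234]]
scene 0.044 (267, 253) [[96, 172, 214], [54, 82, 168], [53, 57, 213], [72, 104, 237], [108, 192, 227]]
scene 0.038 (267, 255) [[78, 133, 162], [99, 181, 224], [74, 122, 213], [109, 197, 238], [88, 145, 177]]
scene 0.03 (267, 258) [[66, 92, 97], [94, 168, 208], [118, 214, 240], [105, 187, 224], [95, 123, 108]]
scene 0.012 (267, 264) [[80, 96, 62], [94, 101, 100], [123, 132, 139], [109,
[... 465 characters left out ...]
2, 122], [57, 66, 195], [58, 68, 194], [66, 78, 219], [87, 113, 127]]
side 0.052 (205, 187) [[111, 145, 140], [56, 66, 191], [52, 60, 173], [116, 188, 224], [124, 148, 104]]
side 0.048 (205, 188) [[111, 142, 130], [67, 75, 219], [56, 65, 192], [117, 194, 226], [125, 146, 104]]
side 0.044 (205, 188) [[111, 142, 130], [67, 75, 219], [56, 65, 192], [117, 194, 226], [125, 146, 104]]
side 0.038 (205, 190) [[109, 133, 107], [83, 138, 204], [60, 78, 207], [107, 178, 210], [124, 150, 102]]
side 0.03 (205, 192) [[129, 155, 111], [110, 183, 216], [124, 199, 230], [71, 116, 145], [124, 149, 102]]
side 0.012 (206, 196) [[128, 153, 109], [78, 122, 145], [109, 140, 161], [84, 101, 78], [127, 151, 104]]
[]
```

```bash
python3 -c "
from bench import ctrl
print(ctrl.hand_in())"
```

```text
the job is handed in; nothing more can be done
None
```

I laid the wheel flat on the pad and let go, then built the stack on the spindle (sleeve, wheel, bush flange down), feeling contact before each release. I handed it in after about 38 s; the last camera pixels showed the bush above the wheel on the spindle, but no verdict came back.

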